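Pack the hinge hardware set into its foam nests

ROBOT

A 7-joint arm with a two-finger parallel gripper is mounted at the origin on the work surface. World frame = base frame: x ahead of the robot, y to its left, z up, the work surface at z = 0. Lengths are in m, angles in degrees, forces in N, time in s.
With the tool pointing down it reaches from about 0.35 to 0.9 m from the base axis. Payload 19.9 kg.
Tool frame: the origin (TCP) lies on the centre line of the jaws, within the pads' length; the fingertips stand bot.tips_ahead ahead of it and the grasp point (between the pads) lies 3 mm ahead of it (bot.tips_ahead is the distance from the TCP to the fingertips, in m); z points along the fingers, y is the line along which they close (so a half turn about z gives the same grasp; the last joint's range is limited). The gripper opens to 85 mm and grips with 20 to 120 N. Pads are 22 mm wide; open, the fingers measure 114 mm over their backs; the gripper's body (76 mm by 85 mm) begins 54 mm behind the grasp point. The pads swing forward as they close: fully open they stand 13 mm farther back than shut.
Start: joints at [61.908, 23.915, -0.59, 92.452, 0.269, 63.638, -3.037], TCP at [0.271, -0.563, 0.219] pointing down, gripper open.
Joint ranges: [-161.28, 161.28], [-22.2, 115.67], [-73.04, 71.86], [3.21, 147.25], [-68.34, 248.33], [10.77, 114.83], [-161.83, 161.83]. Speed limits (degrees/s): [108.29, 108.29, 136.94, 136.94, 172.46, 172.46, 172.46].

INTERFACE

Orientations are given as a 3x3 rotation matrix whose columns are the frame's x, y, z axes.
In Python, from plant import bot, eyes, boxes_of, outline_of, place_of gives the robot as it stands.
- The arm moves only by the tool step_arm, never from a script. Its argument "targets" is a list of rows, each a list of 2 entries, a list of its own where there are three numbers: the shift along the world's x, y, z each as a share of 800 mm, from -1 to 1, then the turn, a rotation vector about the world's x, y, z each as a share of 0.5 rad, from -1 to 1. A call has 1 to 20 rows; each row shifts and turns the commanded pose from where the row before left it; what a row does not reach is not made up. A row lasts 1/12 s, in which the tool goes at most 41.7 mm and 7.16 degrees, less where a joint would pass 70% of its speed; a pose out of reach is approached as far as the arm can. A call with a number of a shift or a turn outside -1 to 1 is refused whole. A call with a gripper value outside its range is refused whole. "gripper" is the finger opening in mm, from 0 to 85.4, set as the call begins (left out, the last holds). The fingers move at their own pace and stop on an object; "squeeze" is the grip in N (left out, the last holds). Time passes only in rows, so rows that do not move let the fingers close. It gives the time, the measured TCP pose, the force, the opening and the grip force at its end, in the units of the state.
- bot.get_state(): the state, without advancing time (a new reading comes with each control period).
- eyes.read_camera(name): name is "scene" or "top"; returns the picture (400x640x3 uint8, red, green, blue); there is no depth.
- eyes.camera_info(name): a dict with "fx", "fy", "cx", "cy" (pixels), "D" ([k1, k2, p1, p2, k3] as OpenCV has them; the pictures are not rectified), "R" (3x3) and "t" (3): a world point X has camera coordinates R X + t. Camera axes: x right, y down, z forward; pixel columns grow to the right and rows downward; lengths in m; the calibration is good to about 2 mm. A picture is of the moment at which its call begins. camera_info takes no time and is no camera call.
- bot.job_done(): hands the job in; it is judged then, once.
Trained networks look in the newest picture that a camera, given by its name, has taken for a name from the list of things; names that differ only in an ending like _2 or _b are one class to them, and where a whole thing is asked for, a point or a joint stands for the part that bears it (a point fixed in the world has none). Each returns a list of dicts, best first, with "confidence" (0 to 1); they miss things now and then, are a little off and sometimes report something else, mostly with a low value. They report only what shows in the picture. A call takes as long as a camera call. They do not tell look-alikes from the thing itself.
- boxes_of(label, camera): "xy" ([column, row] in pixels, amid what is visible of it).
- outline_of(label, camera): "region" (400x640 bool, what is visible of it) and "xy" ([column, row] in pixels, amid what is visible of it).
- place_of(label, camera): "xy" ([column, row] in pixels: a listed point, or the origin of a listed thing).
The state is a dict: "t": time; "joints": joint angles; "joint_velocities": joint speeds; "joint_efforts": joint torques, N m; "position": TCP position; "orientation": TCP orientation; "wrist_force": force on the tool from outside, world axes, zero at the start; "wrist_torque": the same for the moment, N m; "gripper_width": finger opening in m; "grasp_force": force on a finger pad.
Only numpy, scipy, OpenCV 4.12 (cv2) and the standard library are available. Lean on these libraries where they do the work, as an engineer would, in place of code of your own. Each camera call takes 0.05 s, during which the arm holds its last target. There are 200 camera calls.

TASK

Pack the hinge set for inspection: put the long damper, the short damper, the black T-bracket and the orange end cap each into the foam nest whose blue pocket has its outline, lying fully down on the pocket floor (bracket and cap upright, with their undersides down) and let go. Leave the glue bottle standing where it is.

Things in the scene. Friction and masses are not known exactly. Their poses are not given: they have to be found in the camera images.
- long_damper: long damper lying on its side: steel barrel 30 mm in diameter with a black square end block (40 x 40 mm, 14 mm thick) at each end, 116 mm long overall, about 0.3 kg. Origin: centre of the barrel on its axis, 20 mm above what it lies on; x along the barrel. The two ends are alike; either may point either way.
- short_damper: short damper, like the long one but 72 mm long overall (barrel 44 mm long between the black 40 x 40 x 14 mm end blocks, barrel diameter 30 mm), about 0.2 kg. Origin: centre of the barrel on its axis, 20 mm above what it lies on; x along the barrel. Either end may point either way.
- bracket: black steel T-bracket standing on its base: base plate 64 x 64 x 6 mm and, across its middle, an upright leaf 8 mm thick, 64 mm wide, reaching 54 mm above the underside, both with light screw dots; about 0.22 kg. Origin: underside centre; x along the upright leaf, y through its thickness, z up. Any of the four square turns fits its nest.
- cap: orange round end cap with a black dot on top, diameter 44 mm, 36 mm high, standing upright, about 0.08 kg. Origin: underside centre, z up.
- long_nest: nest of the long damper: fixed off-white foam block 12 mm high, 160 x 84 mm outside, with a 5 mm deep pocket 132 x 56 mm whose floor is blue. The pocket gives its part about 8 mm play on each side. Origin: underside centre, under the pocket's centre, on the table; the pocket floor is 7 mm and the block's top 12 mm above it. x runs along the long side, z up.
- short_nest: nest of the short damper: fixed off-white foam block 12 mm high, 116 x 84 mm outside, with a 5 mm deep pocket 88 x 56 mm whose floor is blue. The pocket gives its part about 8 mm play on each side. Origin: underside centre, under the pocket's centre, on the table; the pocket floor is 7 mm and the block's top 12 mm above it. x runs along the long side, z up.
- square_nest: nest of the T-bracket: fixed off-white foam block 12 mm high, 108 x 108 mm outside, with a 5 mm deep pocket 80 x 80 mm square whose floor is blue. The pocket gives its part about 8 mm play on each side. Origin: underside centre, under the pocket's centre, on the table; the pocket floor is 7 mm and the block's top 12 mm above it. x and y run along the sides, z up.
- round_nest: nest of the end cap: fixed off-white foam block 12 mm high, 88 x 88 mm outside, with a 5 mm deep pocket that is round, 60 mm in diameter whose floor is blue. The pocket gives its part about 8 mm play on each side. Origin: underside centre, under the pocket's centre, on the table; the pocket floor is 7 mm and the block's top 12 mm above it. z up.
- glue_bottle: bystander among the parts: white squeeze bottle 42 mm in diameter with a pointed nozzle, 130 mm high, loose, light. Origin: underside centre. Two loose black bushes (26 mm in diameter, 18 mm high) also stand between the parts and nests, and do not matter.
Things that resemble listed ones, but are neither listed nor needed, are in the scene too. Of the things shaped like the cap, the orange one is meant.

How it is judged:
By the outcome, as a careful person would: the job done as asked, in the order asked, and still so for the second after the job is handed in, with the robot touching nothing.
It also fails if it takes over 112 s, if anything falls off the work surface, if the arm or the gripper's body presses on something with over 40 N, if the wrist force passes 120 N, or if a joint passes its speed limit or range.

## Working session

There is one attempt and no reset: what is moved stays moved. The work goes in short steps, Python scripts to look and compute and a tool call to move; the robot and the scene stay as the last step left them, time stands still between calls to the robot, and variables do not carry over. Pictures are saved under pics/ and viewed, at most 14 in all, crops included, and the job is handed in when it is done.

Besides the shell and the picture viewer there is one more tool, called by a JSON object that holds its "api" and its "payload", one argument or row to a line. step_arm: Moves the arm, as the interface text tells. Its arguments: {"type":"object","properties":{"targets":{"type":"array","items":{"type":"array"}},"gripper":{"type":"number"},"squeeze":{"type":"number"}},"required":["targets"]}

```bash
mkdir -p pics; ls
python3 - <<'E'
from plant import bot,eyes
import cv2
s=bot.get_state();print(s['t'],s['position'],s['orientation'],s['gripper_width'],bot.tips_ahead)
for c in("top","scene"):
    i=eyes.camera_info(c);print(c,i)
    cv2.imwrite(f"pics/{c}0.png",eyes.read_camera(c)[:,:,::-1])
E
```

```text
pics
0.0 [ 0.27099765 -0.56277379  0.21814   ] [[ 9.00963650e-01  4.33894104e-01 -6.38584700e-04]
 [ 4.33894563e-01 -9.00962987e-01  1.09741899e-03]
 [-9.91775502e-05 -1.26581305e-03 -9.99999194e-01]] 0.08523836462093663 0.022
top {'fx': 439.71629729166807, 'fy': 439.71629729166807, 'cx': 321.63549517857405, 'cy': 197.5464932686111, 'D': array([0.03780141, 0.        , 0.        , 0.        , 0.        ]), 'R': array([[ 0.00635044, -0.99993899, -0.00903829],
       [-0.99351398, -0.00528294, -0.11358723],
       [ 0.11353255,  0.00970099, -0.99348692]]), 't': array([0.03088881, 0.48714931, 1.37669741])}
scene {'fx': 397.4854860461837, 'fy': 397.4854860461837, 'cx': 323.4224196449621, 'cy': 198.31451961831687, 'D': array([0.02988965, 0.        , 0.        , 0.        , 0.        ]), 'R': array([[-0.6509854 ,  0.75908679, -0.00229394],
       [ 0.63579242,  0.5435934 , -0.54797282],
       [-0.41471195, -0.35818077, -0.83649299]]), 't': array([ 0.29809684, -0.28655152,  1.20083408])}
```

View pics/top0.png

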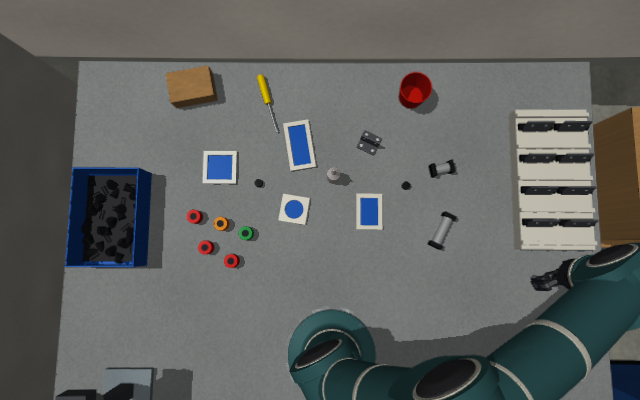

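View pics/scene0.png

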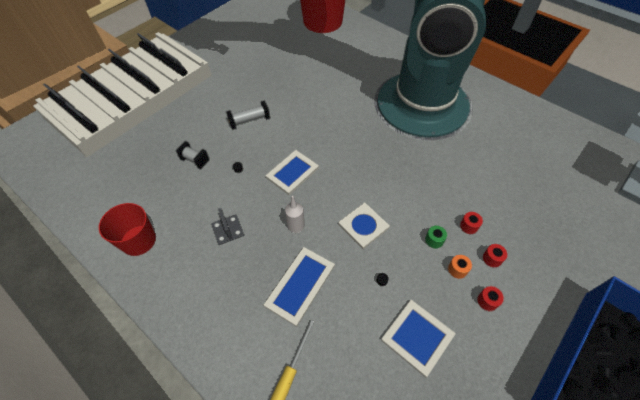

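The top picture shows these objects at these pixels:
- **Nests:** square (220,167), long (299,145), round (294,209), short (369,211).
- **Parts:** bracket (370,142), short damper (442,169), long damper (442,231).
- **Glue bottle:** (334,176).
- **Cap-shaped things:** red (195,216), orange (221,223), green (247,233), red (206,247) and red (232,261). The orange one at (221,223) in top, (460,266) in scene, is the one meant.

Next I fit silhouettes in both cameras and make a crop to confirm the cap.

```bash
cat > h.py <<'E'
import numpy as np, cv2
from scipy.optimize import minimize
from plant import bot,eyes,boxes_of,outline_of,place_of
I={c:eyes.camera_info(c) for c in("top","scene")}
def K(i): return np.array([[i['fx'],0,i['cx']],[0,i['fy'],i['cy']],[0,0,1.]])
def proj(X,c):
    i=I[c];return cv2.projectPoints(np.float64(X),cv2.Rodrigues(i['R'])[0],i['t'],K(i),i['D'])[0][:,0]
def ray(xy,c,z):
    i=I[c];u=cv2.undistortPoints(np.float64([[xy]]),K(i),i['D'])[0,0]
    o=-i['R'].T@i['t'];d=i['R'].T@np.array([u[0],u[1],1]);return o+d*(z-o[2])/d[2]
def box(x0,x1,y0,y1,z0,z1): return np.array([[x,y,z] for x in(x0,x1) for y in(y0,y1) for z in(z0,z1)])/1e3
def cyl(r,z0,z1): return np.array([[r*np.cos(a),r*np.sin(a),z] for a in np.arange(0,6.28,.2) for z in(z0,z1)])/1e3
def barrel(L): return np.array([[x,15*np.cos(a),20+15*np.sin(a)] for a in np.arange(0,6.28,.2) for x in(-L,L)])/1e3
M={'long_damper':[box(-58,-44,-20,20,0,40),box(44,58,-20,20,0,40),barrel(44)],
'short_damper':[box(-36,-22,-20,20,0,40),box(22,36,-20,20,0,40),barrel(22)],
'bracket':[box(-32,32,-32,32,0,6),box(-32,32,-4,4,0,54)],
'cap':[cyl(22,0,36)],'long_nest':[box(-80,80,-42,42,0,12)],'short_nest':[box(-58,58,-42,42,0,12)],
'square_nest':[box(-54,54,-54,54,0,12)],'round_nest':[box(-44,44,-44,44,0,12)],'glue_bottle':[cyl(21,0,85),cyl(4,85,130)]}
S=4
def sil(n,p,c,z0=0):
    m=np.zeros((400*S,640*S),np.uint8);cs,sn=np.cos(p[2]),np.sin(p[2])
    for b in M[n]:
        X=b@np.array([[cs,sn,0],[-sn,cs,0],[0,0,1]])+[p[0],p[1],z0]
        q=cv2.convexHull(np.float32(proj(X,c)*S+(S-1)/2))
        cv2.fillConvexPoly(m,np.int32(np.round(q*16)),1,shift=4)
    return m
def fit(n,near=None,cams=("top","scene"),z0=0,yaws=np.radians(np.arange(0,180,15))):
    """near: per-camera pixel of the instance wanted"""
    R={}
    for c in cams:
        eyes.read_camera(c);o=outline_of(n,c)
        if near is not None and o: o=sorted(o,key=lambda d:np.hypot(*(np.array(d['xy'])-near[c])))
        if o: R[c]=cv2.resize(np.uint8(o[0]['region']),None,fx=S,fy=S,interpolation=cv2.INTER_NEAREST);xy=o[0]['xy'];print(n,c,np.round(xy),round(o[0]['confidence'],2),len(o))
    c0=list(R)[0];m=cv2.moments(R[c0],True);s=ray([m['m10']/m['m00']/S,m['m01']/m['m00']/S],c0,z0+.01)
    def cost(p): return sum(1-(sil(n,p,c,z0)&R[c]).sum()/(sil(n,p,c,z0)|R[c]).sum() for c in R)/len(R)
    if n in('cap','glue_bottle'): yaws=[0]
    y=min(yaws,key=lambda a:cost([s[0],s[1],a]))
    f=lambda v:cost([s[0]+v[0],s[1]+v[1],y+v[2]*10])
    r=minimize(f,[0,0,0],method='Nelder-Mead',options=dict(initial_simplex=[[0,0,0],[.01,0,0],[0,.01,0],[0,0,.012]],maxfev=120))
    p=np.array([s[0]+r.x[0],s[1]+r.x[1],y+r.x[2]*10])
    print('  ',n,np.round(p[:2],4),'yaw',round(np.degrees(p[2]),1),'1-IoU',round(r.fun,3));return p
E
python3 - <<'E'
from h import *
for n in M: fit(n,dict(top=[221,223],scene=[460,266]) if n=='cap' else None)
im=cv2.imread('pics/scene0.png')[190:330,380:540];im2=cv2.imread('pics/top0.png')[190:280,170:270]
cv2.imwrite('pics/cap.png',np.hstack([cv2.resize(im,(400,350)),cv2.resize(im2,(389,350))]))
print(bot.get_state()['t'])
E
```

```text
long_damper scene [248. 114.] 0.88 1
   long_damper [ 0.3861 -0.3463] yaw 152.7 1-IoU 0.148
short_damper top [443. 170.] 0.72 1
short_damper scene [190. 157.] 0.9 2
   short_damper [ 0.5858 -0.3512] yaw 102.7 1-IoU 0.107
bracket top [370. 143.] 0.93 1
bracket scene [227. 230.] 0.63 2
   bracket [ 0.6733 -0.1205] yaw 65.1 1-IoU 0.077
cap top [225. 223.] 0.68 5
cap scene [492. 257.] 0.72 4
   cap [0.4049 0.3543] yaw 3.5 1-IoU 0.613
long_nest top [297. 145.] 0.6 2
long_nest scene [458. 265.] 0.61 2
   long_nest [0.6644 0.1104] yaw 10.3 1-IoU 0.523
short_nest top [369. 210.] 0.83 1
short_nest scene [289. 172.] 0.58 1
   short_nest [ 0.4455 -0.1184] yaw -0.0 1-IoU 0.052
square_nest top [219. 168.] 0.81 1
square_nest scene [419. 338.] 0.8 1
   square_nest [0.5879 0.3674] yaw -0.2 1-IoU 0.035
round_nest top [297. 208.] 0.67 2
round_nest scene [363. 226.] 0.63 1
   round_nest [0.452  0.1235] yaw 81.1 1-IoU 0.047
glue_bottle top [332. 172.] 0.75 1
glue_bottle scene [295. 218.] 0.75 1
   glue_bottle [ 0.5585 -0.0025] yaw 3.1 1-IoU 0.166
1.9
```

View pics/cap.png

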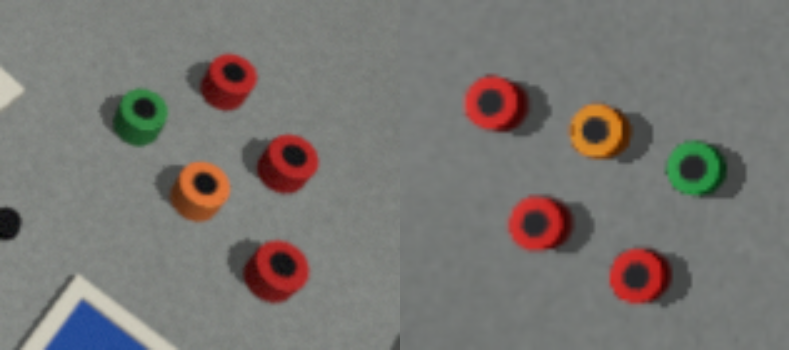

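The crop shows a single orange ring, at about (221,223) in top and (460,266) in scene. The others are red or green. I'll refit the cap and nests by colour, and retry the long damper.

```bash
cat >> h.py <<'E'
def pfloor(a,b): return [np.array([[x,y,7] for x in(-a,a) for y in(-b,b)])/1e3]
M.update(long_pocket=pfloor(66,28),short_pocket=pfloor(44,28),square_pocket=pfloor(40,40),round_pocket=[cyl(30,7,7)])
LO={'cap':((8,120,90),(22,255,255))}
BL=((100,130,60),(125,255,255))
def fitc(n,near,yaws=np.radians(np.arange(0,180,15)),z0=0,cams=("top","scene")):
    import h
    old=h.outline_of
    def oo(_,c):
        hsv=cv2.cvtColor(np.ascontiguousarray(eyes.read_camera(c)),cv2.COLOR_RGB2HSV);m=cv2.inRange(hsv,*LO.get(n,BL))
        k=cv2.findContours(m,cv2.RETR_EXTERNAL,cv2.CHAIN_APPROX_NONE)[0]
        k=[a for a in k if len(a)>12]
        a=min(k,key=lambda a:np.hypot(*(a[:,0].mean(0)-near[c])));r=np.zeros((400,640),np.uint8)
        cv2.fillConvexPoly(r,cv2.convexHull(a),1);return [dict(region=r>0,xy=a[:,0].mean(0),confidence=1)]
    h.outline_of=oo
    try: return h.fit(n,near,cams,z0,yaws)
    finally: h.outline_of=old
E
python3 - <<'E'
from h import *
fitc('cap',dict(top=[221,223],scene=[460,266]))
fitc('long_pocket',dict(top=[299,145],scene=[300,285]))
fitc('short_pocket',dict(top=[369,211],scene=[293,172]))
fitc('square_pocket',dict(top=[220,167],scene=[418,337]))
fitc('round_pocket',dict(top=[294,209],scene=[364,225]),yaws=[0])
fit('long_damper'); fit('short_damper',dict(top=[442,169],scene=[192,155])); fit('bracket',dict(top=[370,142],scene=[228,228]))
s=bot.get_state();print(s['t'])
E
```

```text
cap top [220. 223.] 1 1
cap scene [459. 266.] 1 1
   cap [0.4028 0.3538] yaw 7.1 1-IoU 0.158
long_pocket top [299. 145.] 1 1
long_pocket scene [299. 285.] 1 1
   long_pocket [0.6635 0.1082] yaw 9.6 1-IoU 0.06
short_pocket top [369. 211.] 1 1
short_pocket scene [292. 171.] 1 1
   short_pocket [ 0.4462 -0.1195] yaw 0.3 1-IoU 0.092
square_pocket top [219. 167.] 1 1
square_pocket scene [418. 337.] 1 1
   square_pocket [0.5872 0.3682] yaw -0.4 1-IoU 0.074
round_pocket top [294. 209.] 1 1
round_pocket scene [364. 224.] 1 1
   round_pocket [0.4523 0.1237] yaw -1.6 1-IoU 0.108
long_damper top [440. 230.] 0.7 1
long_damper scene [247. 113.] 0.77 2
   long_damper [ 0.3862 -0.347 ] yaw 153.1 1-IoU 0.122
short_damper top [442. 167.] 0.67 1
short_damper scene [192. 158.] 0.67 2
   short_damper [ 0.5868 -0.3511] yaw 101.4 1-IoU 0.15
bracket top [370. 144.] 0.94 2
bracket scene [227. 229.] 0.96 1
   bracket [ 0.6738 -0.1205] yaw 64.2 1-IoU 0.066
3.5
```

{"api": "step_arm", "payload": {
  "targets": [
    [[0.018,0.0338,0],[0,0,-0.231]],
    [[0.018,0.0338,0],[0,0,-0.231]],
    [[0.018,0.0338,0],[0,0,-0.231]],
    [[0.018,0.0338,0],[0,0,-0.231]],
    [[0.018,0.0338,0],[0,0,-0.231]],
    [[0.018,0.0338,0],[0,0,-0.231]],
    [[0.018,0.0338,0],[0,0,-0.231]],
    [[0.018,0.0338,0],[0,0,-0.231]],
    [[0,0,0],[0,0,0]],
    [[0,0,0],[0,0,0]]
  ],
  "gripper": 30,
  "squeeze": 60
}}

```text
t: 4.33
position: [0.3874, -0.3454, 0.219]
orientation: [[0.891, -0.455, 0.0], [-0.455, -0.891, 0.0], [0.0, -0.0, -1.0]]
wrist_force: [-0.5, -0.2, 0.1]
gripper_width: 0.03
grasp_force: 0.0
```

```bash
cat >> h.py <<'E'
def go(x,y,z,yaw):
    "how far to the TCP pose whose y axis points at yaw: total shares"
    s=bot.get_state();p=s['position'];Rm=np.array(s['orientation'])
    a=np.radians(yaw);yv=np.array([np.cos(a),np.sin(a),0]);zv=np.array([0,0,-1.]);T=np.c_[np.cross(yv,zv),yv,zv]
    rv=cv2.Rodrigues(T@Rm.T)[0].ravel()
    print('t',round(s['t'],2),'p',np.round(p,4),'yaw',round(np.degrees(np.arctan2(Rm[1,1],Rm[0,1])),1),'w',round(s['gripper_width'],4),'F',np.round(s['wrist_force'],1),'g',round(s['grasp_force'],1))
    print('shift shares',np.round((np.array([x,y,z])-p)/.8,4),'turn shares',np.round(rv/.5,3))
E
python3 -c "
from h import *
go(.3862,-.3466,.034,-117);print(bot.tips_ahead)"
```

```text
t 4.33 p [ 0.3874 -0.3454  0.219 ] yaw -117.1 w 0.03 F [-0.5 -0.2  0.1] g 0.0
shift shares [-0.0014 -0.0015 -0.2313] turn shares [-0.     0.001  0.002]
0.022
```

{"api": "step_arm", "payload": {
  "targets": [
    [[-0.001,-0.0015,-0.02],[0,0,0]],
    [[0,0,-0.04],[0,0,0]],
    [[0,0,-0.04],[0,0,0]],
    [[0,0,-0.04],[0,0,0]],
    [[0,0,-0.04],[0,0,0]],
    [[0,0,-0.02],[0,0,0]],
    [[0,0,-0.02],[0,0,0]],
    [[0,0,-0.01],[0,0,0]],
    [[0,0,-0.001],[0,0,0]],
    [[0,0,0],[0,0,0]]
  ],
  "gripper": 60
}}

```text
t: 5.17
position: [0.3853, -0.3486, 0.0341]
orientation: [[0.889, -0.458, -0.0], [-0.458, -0.889, 0.0], [-0.0, 0.0, -1.0]]
wrist_force: [-0.1, 0.3, 0.1]
gripper_width: 0.06
grasp_force: 0.0
```

Run:
```python
from h import *
ims=[]
for c,(u,v) in dict(top=(442,231),scene=(248,114)).items():
    im=eyes.read_camera(c)[:,:,::-1];ims.append(cv2.resize(im[max(v-50,0):v+50,u-65:u+65],(390,300),interpolation=2))
cv2.imwrite('pics/g1.png',np.hstack(ims))
```

```text
(no output)
```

View pics/g1.png

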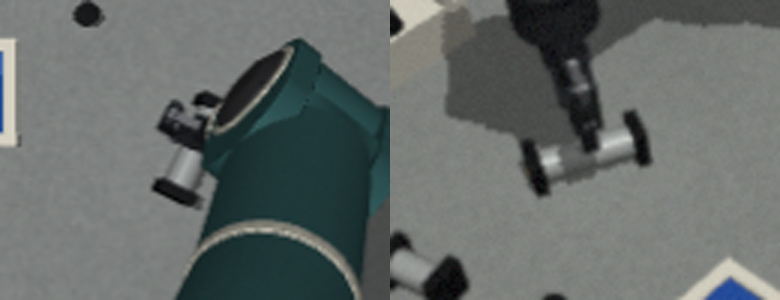

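The gripper straddles the barrel close to its middle (scene crop about (590,140)). I'll close, then lift.

{"api": "step_arm", "payload": {
  "targets": [
    [[0,0,0],[0,0,0]],
    [[0,0,0],[0,0,0]],
    [[0,0,0],[0,0,0]],
    [[0,0,0],[0,0,0]],
    [[0,0,0],[0,0,0]],
    [[0,0,0],[0,0,0]]
  ],
  "gripper": 15,
  "squeeze": 60
}}

```text
t: 5.77
position: [0.3856, -0.348, 0.034]
orientation: [[0.889, -0.457, 0.0], [-0.457, -0.889, 0.0], [0.0, -0.0, -1.0]]
wrist_force: [-0.2, -0.0, 0.8]
gripper_width: 0.0149
grasp_force: 0.0
```

Run:
```python
from h import *
im=eyes.read_camera('scene')[:,:,::-1];a=im[74:174,188:318].copy()
s=bot.get_state();p=np.array(s['position'])
for q in (p,p-[0,0,.022]):
    print(proj([q],'scene'))
cv2.imwrite('pics/g2.png',cv2.resize(a,(780,600),interpolation=2))
```

```text
[[247.34289129 110.99670858]]
[[248.58772083 116.56192961]]
```

View pics/g2.png

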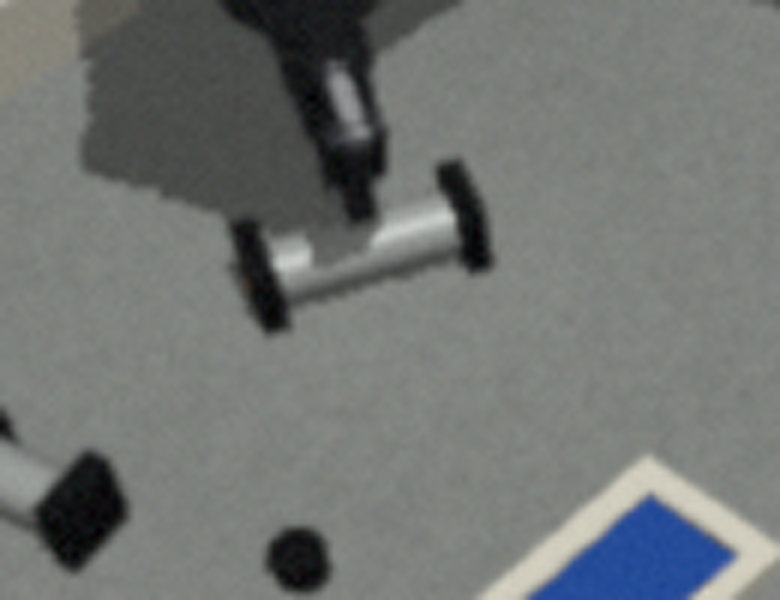

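Run:
```python
from h import *
out=[]
for c,(u,v) in dict(top=(442,231),scene=(248,114)).items():
    for src in(cv2.imread(f'pics/{c}0.png'),eyes.read_camera(c)[:,:,::-1]):
        a=cv2.resize(src,None,fx=4,fy=4,interpolation=2)
        m=sil('long_damper',[.3862,-.347,np.radians(153)],c)
        k=cv2.findContours(m,0,1)[0];cv2.drawContours(a,k,-1,(0,255,0),1)
        s=bot.get_state();p=np.array(s['position'])
        for z,col in((0,(0,0,255)),(.022,(255,0,255))):
            q=proj([p-[0,0,z]],c)[0]*4+1.5
            if src.shape and len(out)%2: cv2.circle(a,tuple(int(t) for t in q),5,col,-1)
        out.append(a[4*v-140:4*v+140,4*u-190:4*u+190])
cv2.imwrite('pics/o1.png',np.vstack([np.hstack(out[:2]),np.hstack(out[2:])]))
```

```text
(no output)
```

View pics/o1.png

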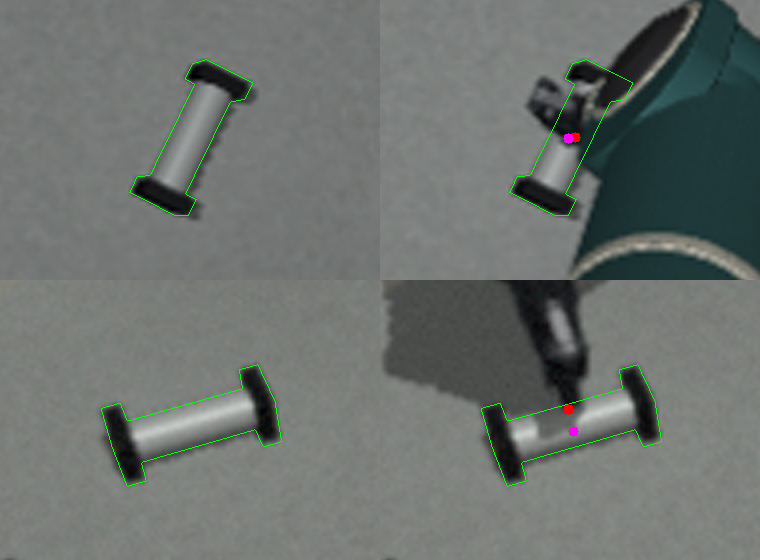

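The model outline sits exactly on the damper, so it has not moved. The fingers closed just above the barrel, with the tips about at TCP height. I'll reopen, go lower while watching the force, and look.

{"api": "step_arm", "payload": {
  "targets": [
    [[0,0,0],[0,0,0]],
    [[0,0,0],[0,0,0]],
    [[0,0,0],[0,0,0]],
    [[0,0,0],[0,0,0]],
    [[0,0,-0.005],[0,0,0]],
    [[0,0,-0.005],[0,0,0]],
    [[0,0,-0.002],[0,0,0]],
    [[0,0,0],[0,0,0]]
  ],
  "gripper": 60
}}

```text
t: 6.58
position: [0.3853, -0.3477, 0.0237]
orientation: [[0.889, -0.458, -0.001], [-0.458, -0.889, 0.001], [-0.001, -0.0, -1.0]]
wrist_force: [0.9, 0.1, 0.1]
gripper_width: 0.0602
grasp_force: 0.0
```

Run:
```python
from h import *
s=bot.get_state();p=np.array(s['position']);y=np.array(s['orientation'])[:,1];print(p)
out=[]
for c,(u,v) in dict(top=(442,231),scene=(248,104)).items():
        a=cv2.resize(eyes.read_camera(c)[:,:,::-1],None,fx=6,fy=6,interpolation=2)
        for d in(-.03,.03):
            for z,col in((0,(0,0,255)),(.022,(255,0,255))):
                q=proj([p-[0,0,z]+d*y],c)[0]*6+2.5
                cv2.circle(a,tuple(int(t) for t in q),4,col,-1)
        out.append(a[6*v-240:6*v+240,6*u-195:6*u+195])
cv2.imwrite('pics/o2.png',np.hstack(out))
```

```text
[ 0.38526563 -0.34771159  0.02371262]
```

View pics/o2.png

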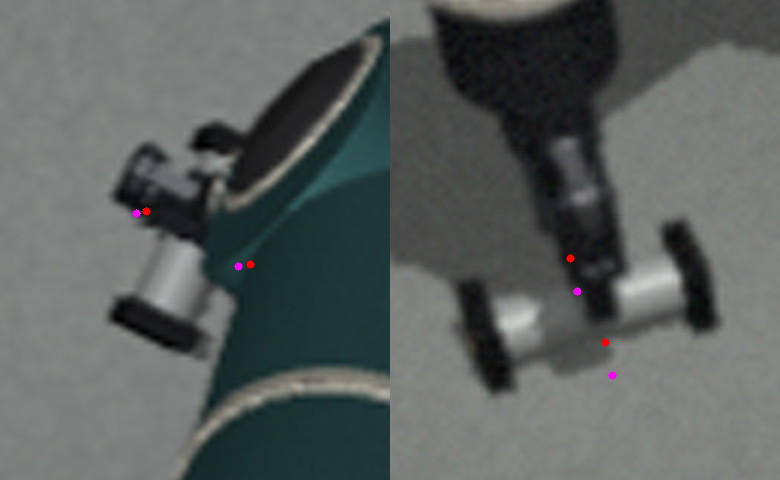

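{"api": "step_arm", "payload": {
  "targets": [
    [[0,0,-0.003],[0,0,0]],
    [[0,0,-0.003],[0,0,0]],
    [[0,0,-0.003],[0,0,0]],
    [[0,0,0],[0,0,0]]
  ]
}}

```text
t: 7.02
position: [0.3854, -0.3478, 0.0166]
orientation: [[0.889, -0.458, -0.001], [-0.458, -0.889, 0.0], [-0.001, -0.0, -1.0]]
wrist_force: [-0.3, -0.0, -0.9]
gripper_width: 0.06
grasp_force: 0.0
```

Run:
```python
from h import *
s=bot.get_state();p=np.array(s['position']);y=np.array(s['orientation'])[:,1];print(p,s['wrist_force'],s['joints'])
a=cv2.resize(eyes.read_camera('scene')[:,:,::-1],None,fx=6,fy=6,interpolation=2)
u,v=248,104
for d in(-.03,.03):
    for z,col in((0,(0,0,255)),(.022,(255,0,255))):
        q=proj([p-[0,0,z]+d*y],'scene')[0]*6+2.5
        cv2.circle(a,tuple(int(t) for t in q),4,col,-1)
cv2.imwrite('pics/o3.png',a[6*v-200:6*v+200,6*u-200:6*u+200])
```

```text
[ 0.38535274 -0.34779182  0.01663833] [-0.25196365 -0.01129327 -0.87495655] [ 37.79887209  30.05544096   1.06754387 115.32820625  -0.94644596
  34.66458057 -77.72600688]
```

View pics/o3.png

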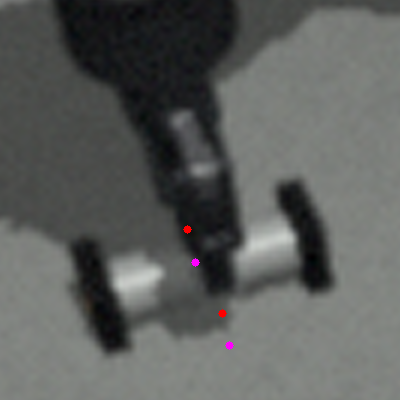

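Reported tip height is at or below the table, yet there is no force. The picture also shows the near tip at (220,290), in front of the barrel and clearly above the table, so the real tips stand higher than reported. I'll probe down gently.

{"api": "step_arm", "payload": {
  "targets": [
    [[0,0,-0.003],[0,0,0]],
    [[0,0,-0.003],[0,0,0]],
    [[0,0,-0.003],[0,0,0]],
    [[0,0,0],[0,0,0]]
  ]
}}

```text
t: 7.4
position: [0.3854, -0.3478, 0.0094]
orientation: [[0.889, -0.458, -0.001], [-0.458, -0.889, 0.001], [-0.001, -0.0, -1.0]]
wrist_force: [-0.4, 0.3, 0.4]
gripper_width: 0.06
grasp_force: 0.0
```

{"api": "step_arm", "payload": {
  "targets": [
    [[0,0,-0.003],[0,0,0]],
    [[0,0,-0.003],[0,0,0]],
    [[0,0,0],[0,0,0]]
  ]
}}

```text
t: 7.65
position: [0.3854, -0.3478, 0.0047]
orientation: [[0.889, -0.458, -0.0], [-0.458, -0.889, 0.0], [-0.001, -0.0, -1.0]]
wrist_force: [0.1, -0.2, -0.0]
gripper_width: 0.0602
grasp_force: 0.0
```

{"api": "step_arm", "payload": {
  "targets": [
    [[0,0,-0.003],[0,0,0]],
    [[0,0,-0.003],[0,0,0]],
    [[0,0,0],[0,0,0]]
  ]
}}

```text
t: 7.9
position: [0.3854, -0.3478, -0.0001]
orientation: [[0.889, -0.457, -0.0], [-0.457, -0.889, 0.0], [-0.001, -0.0, -1.0]]
wrist_force: [-0.8, 0.0, -0.4]
gripper_width: 0.06
grasp_force: 0.0
```

Run:
```python
from h import *
s=bot.get_state();p=np.array(s['position']);y=np.array(s['orientation'])[:,1];print(p,s['wrist_force'])
a=cv2.resize(eyes.read_camera('scene')[:,:,::-1],None,fx=6,fy=6,interpolation=2)
b=cv2.resize(eyes.read_camera('top')[:,:,::-1],None,fx=6,fy=6,interpolation=2)
cv2.imwrite('pics/o4.png',np.hstack([a[6*104-200:6*104+200,6*248-200:6*248+200],b[6*225-200:6*225+200,6*442-200:6*442+200]]))
```

```text
[ 3.85426020e-01 -3.47791951e-01 -8.28011297e-05] [-0.76435242  0.01851029 -0.40385921]
```

View pics/o4.png

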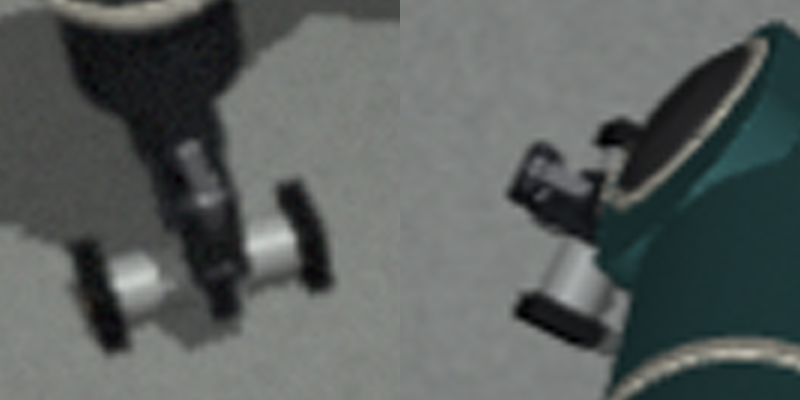

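Tip now at (225,318), below the barrel axis with its shadow still apart. That is about the height I wanted, so I'll close.

{"api": "step_arm", "payload": {
  "targets": [
    [[0,0,0],[0,0,0]],
    [[0,0,0],[0,0,0]],
    [[0,0,0],[0,0,0]],
    [[0,0,0],[0,0,0]],
    [[0,0,0],[0,0,0]],
    [[0,0,0],[0,0,0]]
  ],
  "gripper": 15,
  "squeeze": 50
}}

```text
t: 8.5
position: [0.3856, -0.348, 0.0007]
orientation: [[0.889, -0.457, 0.0], [-0.457, -0.889, -0.0], [0.0, -0.0, -1.0]]
wrist_force: [-1.4, 1.9, 6.7]
gripper_width: 0.0285
grasp_force: 48.8
```

The width is 28.5 mm with an upward push, so the tips are probably gripping above the axis. I'll reopen and go 10 mm lower.

{"api": "step_arm", "payload": {
  "targets": [
    [[0,0,0],[0,0,0]],
    [[0,0,0],[0,0,0]],
    [[0,0,0],[0,0,0]],
    [[0,0,-0.003],[0,0,0]],
    [[0,0,-0.003],[0,0,0]],
    [[0,0,-0.003],[0,0,0]],
    [[0,0,-0.003],[0,0,0]],
    [[0,0,0],[0,0,0]]
  ],
  "gripper": 60
}}

```text
t: 9.17
position: [0.3853, -0.3478, -0.0098]
orientation: [[0.889, -0.457, -0.001], [-0.457, -0.889, 0.001], [-0.001, -0.0, -1.0]]
wrist_force: [-0.5, 0.5, 0.1]
gripper_width: 0.0604
grasp_force: 0.0
```

{"api": "step_arm", "payload": {
  "targets": [
    [[0,0,0],[0,0,0]],
    [[0,0,0],[0,0,0]],
    [[0,0,0],[0,0,0]],
    [[0,0,0],[0,0,0]],
    [[0,0,0],[0,0,0]],
    [[0,0,0],[0,0,0]]
  ],
  "gripper": 15
}}

```text
t: 9.67
position: [0.3856, -0.348, -0.009]
orientation: [[0.889, -0.457, 0.0], [-0.457, -0.889, 0.0], [0.0, -0.0, -1.0]]
wrist_force: [-2.9, 1.1, 6.4]
gripper_width: 0.0289
grasp_force: 49.0
```

{"api": "step_arm", "payload": {
  "targets": [
    [[0,0,0.01],[0,0,0]],
    [[0,0,0.02],[0,0,0]],
    [[0,0,0.02],[0,0,0]],
    [[0,0,0],[0,0,0]],
    [[0,0,0],[0,0,0]]
  ]
}}

```text
t: 10.08
position: [0.3859, -0.3482, 0.0315]
orientation: [[0.889, -0.458, 0.001], [-0.458, -0.889, -0.001], [0.001, 0.0, -1.0]]
wrist_force: [0.5, -0.9, -2.6]
gripper_width: 0.0286
grasp_force: 50.0
```

Run:
```python
from h import *
go(.664,.109,.19,-80.4)
a=cv2.resize(eyes.read_camera('scene')[:,:,::-1],None,fx=6,fy=6,interpolation=2)
b=cv2.resize(eyes.read_camera('top')[:,:,::-1],None,fx=6,fy=6,interpolation=2)
cv2.imwrite('pics/o5.png',np.hstack([a[6*104-240:6*104+200,6*248-200:6*248+200],b[6*225-240:6*225+200,6*442-200:6*442+200]]))
```

```text
t 10.08 p [ 0.3859 -0.3482  0.0315] yaw -117.2 w 0.0286 F [ 0.5 -0.9 -2.6] g 50.0
shift shares [0.3476 0.5715 0.1982] turn shares [1.000e-03 3.000e-03 1.286e+00]
```

View pics/o5.png

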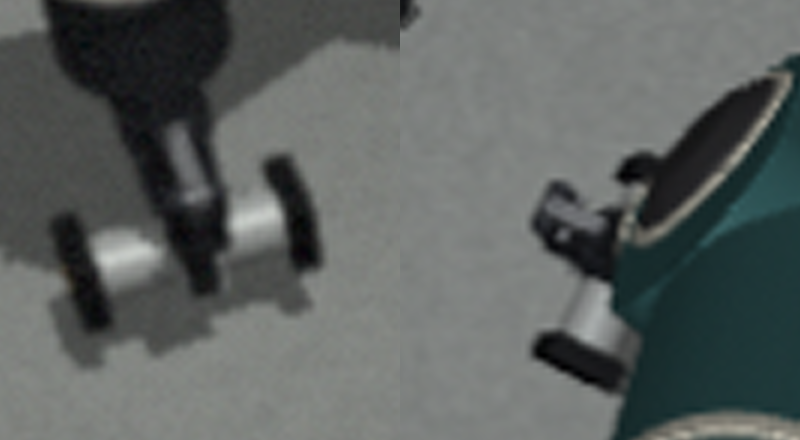

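{"api": "step_arm", "payload": {
  "targets": [
    [[0,0,0.04],[0,0,0]],
    [[0,0,0.04],[0,0,0]],
    [[0,0,0.04],[0,0,0]],
    [[0,0,0.04],[0,0,0]],
    [[0.0232,0.0381,0.038],[0,0,0.086]],
    [[0.0232,0.0381,0],[0,0,0.086]],
    [[0.0232,0.0381,0],[0,0,0.086]],
    [[0.0232,0.0381,0],[0,0,0.086]],
    [[0.0232,0.0381,0],[0,0,0.086]],
    [[0.0232,0.0381,0],[0,0,0.086]],
    [[0.0232,0.0381,0],[0,0,0.086]],
    [[0.0232,0.0381,0],[0,0,0.086]],
    [[0.0232,0.0381,0],[0,0,0.086]],
    [[0.0232,0.0381,0],[0,0,0.086]],
    [[0.0232,0.0381,0],[0,0,0.086]],
    [[0.0232,0.0381,0],[0,0,0.086]],
    [[0.0232,0.0381,0],[0,0,0.086]],
    [[0.0232,0.0381,0],[0,0,0.086]],
    [[0.0232,0.0381,0],[0,0,0.086]],
    [[0,0,0],[0,0,0]]
  ]
}}

```text
t: 11.85
position: [0.6628, 0.1134, 0.184]
orientation: [[0.984, 0.178, -0.002], [0.178, -0.984, 0.004], [-0.001, -0.004, -1.0]]
wrist_force: [0.6, 1.6, -2.8]
gripper_width: 0.0286
grasp_force: 50.6
```

Run:
```python
from h import *
go(.664,.109,.02,-80.4)
# where is the held damper? fit in both cams at several heights
for z0 in(.17,.19,.21): fit('long_damper',z0=z0,yaws=np.radians([0,10,20]))
```

```text
t 11.85 p [0.6628 0.1134 0.184 ] yaw -79.7 w 0.0286 F [ 0.6  1.6 -2.8] g 50.6
shift shares [ 0.0015 -0.0055 -0.205 ] turn shares [-0.008 -0.003 -0.023]Traceback (most recent call last):
  File "<stdin>", line 4, in <module>
  File "h.py", line 34, in fit
    c0=list(R)[0];m=cv2.moments(R[c0],True);s=ray([m['m10']/m['m00']/S,m['m01']/m['m00']/S],c0,z0+.01)
       ~~~~~~~^^^
IndexError: list index out of range
```

{"api": "step_arm", "payload": {
  "targets": [
    [[0.0015,-0.0045,-0.02],[0,0,-0.02]],
    [[0,0,-0.04],[0,0,0]],
    [[0,0,-0.04],[0,0,0]],
    [[0,0,-0.04],[0,0,0]],
    [[0,0,-0.04],[0,0,0]],
    [[0,0,-0.013],[0,0,0]],
    [[0,0,0],[0,0,0]],
    [[0,0,0],[0,0,0]]
  ]
}}

```text
t: 12.72
position: [0.6634, 0.1017, 0.0323]
orientation: [[0.987, 0.158, 0.0], [0.158, -0.987, 0.0], [0.0, 0.0, -1.0]]
wrist_force: [1.0, 0.1, -1.7]
gripper_width: 0.0286
grasp_force: 50.5
```

Run:
```python
from h import *
go(.664,.109,-.002,-80.4)
out=[]
for c,(u,v) in dict(scene=(300,275),top=(299,145)).items():
    a=cv2.resize(eyes.read_camera(c)[:,:,::-1],None,fx=6,fy=6,interpolation=2)
    # block outline, and damper as it should look held (base z = TCP z + .009) over the nest centre
    for n,z0,col in(('long_nest',0,(0,255,255)),('long_damper',bot.get_state()['position'][2]+.009,(0,255,0))):
        m=cv2.resize(sil(n,[.664,.109,np.radians(9.8)],c,z0),None,fx=1.5,fy=1.5,interpolation=0)
        cv2.drawContours(a,cv2.findContours(m,0,1)[0],-1,col,1)
    out.append(a[6*v-300:6*v+240,6*u-200:6*u+200])
cv2.imwrite('pics/o6.png',np.hstack(out))
try: fit('long_damper',z0=bot.get_state()['position'][2]+.009,yaws=np.radians([0,10,20]))
except Exception as e: print(e)
```

```text
t 12.72 p [0.6634 0.1017 0.0323] yaw -80.9 w 0.0286 F [ 1.   0.1 -1.7] g 50.5
shift shares [ 0.0007  0.0091 -0.0429] turn shares [-0.     0.001  0.017]
long_damper scene [290. 288.] 0.79 2
   long_damper [0.6638 0.1023] yaw 10.1 1-IoU 0.471
```

View pics/o6.png

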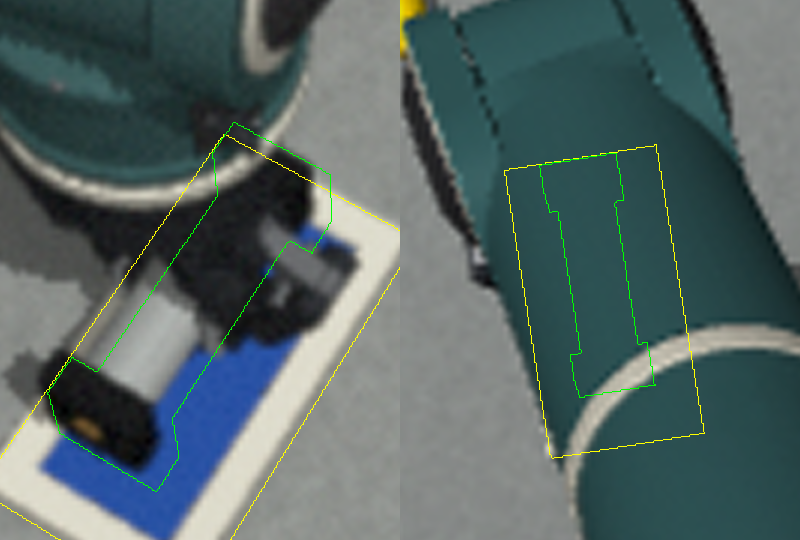

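Damper level over the long nest. The near end block is at (100,410) in the scene crop, which is about 7 mm too far in -y. I'll correct that and lower gently.

{"api": "step_arm", "payload": {
  "targets": [
    [[0.001,0.0095,0],[0,0,0.017]],
    [[0,0,-0.01],[0,0,0]],
    [[0,0,-0.01],[0,0,0]],
    [[0,0,-0.006],[0,0,0]],
    [[0,0,-0.003],[0,0,0]],
    [[0,0,-0.003],[0,0,0]],
    [[0,0,0],[0,0,0]],
    [[0,0,0],[0,0,0]],
    [[0,0,0],[0,0,0]],
    [[0,0,0],[0,0,0]]
  ]
}}

```text
t: 13.85
position: [0.6641, 0.1098, 0.0061]
orientation: [[0.986, 0.167, 0.0], [0.167, -0.986, 0.0], [0.0, -0.0, -1.0]]
wrist_force: [-0.3, 0.2, -3.1]
gripper_width: 0.0286
grasp_force: 50.5
```

{"api": "step_arm", "payload": {
  "targets": [
    [[0,0,-0.003],[0,0,0]],
    [[0,0,-0.003],[0,0,0]],
    [[0,0,-0.003],[0,0,0]],
    [[0,0,0],[0,0,0]]
  ]
}}

```text
t: 14.18
position: [0.6638, 0.1098, -0.0017]
orientation: [[0.986, 0.168, -0.0], [0.168, -0.986, -0.0], [-0.0, -0.0, -1.0]]
wrist_force: [-0.1, 0.5, -2.2]
gripper_width: 0.0284
grasp_force: 50.7
```

{"api": "step_arm", "payload": {
  "targets": [
    [[0,0,-0.0015],[0,0,0]],
    [[0,0,-0.0015],[0,0,0]],
    [[0,0,0],[0,0,0]]
  ]
}}

```text
t: 14.43
position: [0.664, 0.1099, -0.002]
orientation: [[0.986, 0.167, 0.0], [0.167, -0.986, -0.0], [-0.0, 0.0, -1.0]]
wrist_force: [-13.6, -2.8, 27.5]
gripper_width: 0.0289
grasp_force: 53.8
```

Contact at the expected pocket-floor height. I'll release and rise, then measure.

{"api": "step_arm", "payload": {
  "targets": [
    [[0,0,0.001],[0,0,0]],
    [[0,0,0],[0,0,0]],
    [[0,0,0],[0,0,0]],
    [[0,0,0.01],[0,0,0]],
    [[0,0,0.02],[0,0,0]],
    [[0,0,0.04],[0,0,0]],
    [[0,0,0.04],[0,0,0]],
    [[0,0,0.04],[0,0,0]],
    [[0,0,0.04],[0,0,0]],
    [[0,0,0.04],[0,0,0]],
    [[0,0,0],[0,0,0]]
  ],
  "gripper": 60
}}

```text
t: 15.35
position: [0.6665, 0.1107, 0.1895]
orientation: [[0.986, 0.168, 0.01], [0.168, -0.986, 0.002], [0.01, -0.0, -1.0]]
wrist_force: [0.2, 0.6, 0.6]
gripper_width: 0.0599
grasp_force: 0.0
```

Run:
```python
from h import *
fit('long_damper',z0=.007,yaws=np.radians([0,10,20]))
go(.5863,-.3512,.1826,12)
```

```text
long_damper top [220. 168.] 0.32 1
long_damper scene [298. 283.] 0.72 1
   long_damper [0.5825 0.3615] yaw 40.5 1-IoU 0.815
t 15.55 p [0.6635 0.1097 0.181 ] yaw -80.4 w 0.0599 F [-0.2  0.2 -1.2] g 0.0
shift shares [-0.0965 -0.5762  0.002 ] turn shares [ 1.000e-03 -1.000e-03  3.224e+00]
```

{"api": "step_arm", "payload": {
  "targets": [
    [[-0.0048,-0.0288,0],[0,0,0.161]],
    [[-0.0048,-0.0288,0],[0,0,0.161]],
    [[-0.0048,-0.0288,0],[0,0,0.161]],
    [[-0.0048,-0.0288,0],[0,0,0.161]],
    [[-0.0048,-0.0288,0],[0,0,0.161]],
    [[-0.0048,-0.0288,0],[0,0,0.161]],
    [[-0.0048,-0.0288,0],[0,0,0.161]],
    [[-0.0048,-0.0288,0],[0,0,0.161]],
    [[-0.0048,-0.0288,0],[0,0,0.161]],
    [[-0.0048,-0.0288,0],[0,0,0.161]],
    [[-0.0048,-0.0288,0],[0,0,0.161]],
    [[-0.0048,-0.0288,0],[0,0,0.161]],
    [[-0.0048,-0.0288,0],[0,0,0.161]],
    [[-0.0048,-0.0288,0],[0,0,0.161]],
    [[-0.0048,-0.0288,0],[0,0,0.161]],
    [[-0.0048,-0.0288,0],[0,0,0.161]],
    [[-0.0048,-0.0288,0],[0,0,0.161]],
    [[-0.0048,-0.0288,0],[0,0,0.161]],
    [[-0.0048,-0.0288,0],[0,0,0.161]],
    [[-0.0048,-0.0288,0],[0,0,0.161]]
  ]
}}

```text
t: 17.22
position: [0.5863, -0.3518, 0.1799]
orientation: [[-0.21, 0.978, -0.002], [0.978, 0.21, 0.001], [0.001, -0.001, -1.0]]
wrist_force: [0.2, -0.2, 0.7]
gripper_width: 0.0602
grasp_force: 0.0
```

{"api": "step_arm", "payload": {
  "targets": [
    [[0,0,0],[0,0,0]],
    [[0,0,0],[0,0,0]],
    [[0,0,0],[0,0,0]]
  ]
}}

```text
t: 17.47
position: [0.5869, -0.3501, 0.1802]
orientation: [[-0.206, 0.979, -0.001], [0.979, 0.206, 0.001], [0.001, -0.001, -1.0]]
wrist_force: [-0.3, -0.1, -0.1]
gripper_width: 0.0599
grasp_force: 0.0
```

Run:
```python
from h import *
fit('long_damper',dict(top=[299,145],scene=[300,285]),z0=.007,yaws=np.radians([0,10,20]))
go(.5863,-.3512,-.009,12)
```

```text
long_damper top [295. 143.] 0.6 1
long_damper scene [300. 284.] 0.87 1
   long_damper [0.6643 0.111 ] yaw 10.7 1-IoU 0.095
t 17.67 p [ 0.5874 -0.3499  0.181 ] yaw 11.9 w 0.0601 F [0.  0.4 0.4] g 0.0
shift shares [-0.0014 -0.0016 -0.2375] turn shares [-0.    -0.     0.002]
```

Long damper is seated at (0.664, 0.111), yaw 10.7°, so it is in the pocket. On to the short damper.

{"api": "step_arm", "payload": {
  "targets": [
    [[-0.001,-0.0016,-0.02],[0,0,0]],
    [[0,0,-0.04],[0,0,0]],
    [[0,0,-0.04],[0,0,0]],
    [[0,0,-0.04],[0,0,0]],
    [[0,0,-0.04],[0,0,0]],
    [[0,0,-0.03],[0,0,0]],
    [[0,0,-0.0175],[0,0,0]],
    [[0,0,-0.01],[0,0,0]],
    [[0,0,0],[0,0,0]],
    [[0,0,0],[0,0,0]],
    [[0,0,0],[0,0,0]]
  ]
}}

```text
t: 18.58
position: [0.5873, -0.3526, -0.0073]
orientation: [[-0.206, 0.979, 0.002], [0.979, 0.206, -0.001], [-0.002, 0.002, -1.0]]
wrist_force: [-1.0, -0.0, 1.2]
gripper_width: 0.06
grasp_force: 0.0
```

{"api": "step_arm", "payload": {
  "targets": [
    [[0,0,0],[0,0,0]],
    [[0,0,0],[0,0,0]],
    [[0,0,0],[0,0,0]],
    [[0,0,0],[0,0,0]],
    [[0,0,0],[0,0,0]],
    [[0,0,0],[0,0,0]]
  ],
  "gripper": 15
}}

```text
t: 19.08
position: [0.5867, -0.3526, -0.0079]
orientation: [[-0.206, 0.979, 0.001], [0.979, 0.206, -0.001], [-0.001, 0.001, -1.0]]
wrist_force: [-2.3, 1.8, 8.3]
gripper_width: 0.0286
grasp_force: 48.7
```

{"api": "step_arm", "payload": {
  "targets": [
    [[0,0,0.01],[0,0,0]],
    [[0,0,0.03],[0,0,0]],
    [[0,0,0.04],[0,0,0]],
    [[0,0,0.04],[0,0,0]],
    [[0,0,0.03],[0,0,0]],
    [[-0.0118,0.0194,0],[0,0,-0.237]],
    [[-0.0118,0.0194,0],[0,0,-0.237]],
    [[-0.0118,0.0194,0],[0,0,-0.237]],
    [[-0.0118,0.0194,0],[0,0,-0.237]],
    [[-0.0118,0.0194,0],[0,0,-0.237]],
    [[-0.0118,0.0194,0],[0,0,-0.237]],
    [[-0.0118,0.0194,0],[0,0,-0.237]],
    [[-0.0118,0.0194,0],[0,0,-0.237]],
    [[-0.0118,0.0194,0],[0,0,-0.237]],
    [[-0.0118,0.0194,0],[0,0,-0.237]],
    [[-0.0118,0.0194,0],[0,0,-0.237]],
    [[-0.0118,0.0194,0],[0,0,-0.237]],
    [[-0.0118,0.0194,0],[0,0,-0.237]],
    [[-0.0118,0.0194,0],[0,0,-0.237]],
    [[-0.0118,0.0194,0],[0,0,-0.237]]
  ]
}}

```text
t: 20.75
position: [0.4442, -0.1186, 0.1115]
orientation: [[1.0, -0.005, 0.0], [-0.005, -1.0, 0.0], [0.0, -0.0, -1.0]]
wrist_force: [-0.1, 0.1, -1.6]
gripper_width: 0.0285
grasp_force: 49.9
```

{"api": "step_arm", "payload": {
  "targets": [
    [[0,0,0],[0,0,0]],
    [[0,0,0],[0,0,0]],
    [[0,0,0],[0,0,0]],
    [[0,0,0],[0,0,0]]
  ]
}}

```text
t: 21.08
position: [0.4451, -0.12, 0.1112]
orientation: [[1.0, 0.002, 0.0], [0.002, -1.0, -0.0], [0.0, 0.0, -1.0]]
wrist_force: [0.3, 0.1, -2.3]
gripper_width: 0.0287
grasp_force: 49.8
```

```bash
python3 -c "
from h import *
go(.446,-.119,0.0,-89.9)"
```

```text
t 21.08 p [ 0.4451 -0.12    0.1112] yaw -89.9 w 0.0287 F [ 0.3  0.1 -2.3] g 49.8
shift shares [ 0.0012  0.0013 -0.139 ] turn shares [ 0.     0.001 -0.   ]
```

{"api": "step_arm", "payload": {
  "targets": [
    [[0,0.001,-0.02],[0,0,0]],
    [[0,0,-0.04],[0,0,0]],
    [[0,0,-0.04],[0,0,0]],
    [[0,0,-0.02],[0,0,0]],
    [[0,0,-0.01],[0,0,0]],
    [[0,0,-0.004],[0,0,0]],
    [[0,0,-0.002],[0,0,0]],
    [[0,0,0],[0,0,0]],
    [[0,0,0],[0,0,0]],
    [[0,0,0],[0,0,0]]
  ]
}}

```text
t: 21.92
position: [0.4453, -0.1189, 0.0031]
orientation: [[1.0, 0.001, 0.001], [0.001, -1.0, -0.0], [0.001, 0.0, -1.0]]
wrist_force: [-0.9, 1.2, -3.1]
gripper_width: 0.0287
grasp_force: 49.8
```

{"api": "step_arm", "payload": {
  "targets": [
    [[0,0,-0.0015],[0,0,0]],
    [[0,0,-0.0015],[0,0,0]],
    [[0,0,0],[0,0,0]]
  ]
}}

```text
t: 22.17
position: [0.4448, -0.1187, -0.0002]
orientation: [[1.0, 0.001, 0.0], [0.001, -1.0, -0.0], [0.0, 0.0, -1.0]]
wrist_force: [0.2, 0.5, -1.9]
gripper_width: 0.0282
grasp_force: 49.8
```

{"api": "step_arm", "payload": {
  "targets": [
    [[0,0,-0.001],[0,0,0]],
    [[0,0,-0.001],[0,0,0]],
    [[0,0,0],[0,0,0]]
  ]
}}

```text
t: 22.42
position: [0.4448, -0.1187, -0.0011]
orientation: [[1.0, 0.001, -0.0], [0.001, -1.0, -0.0], [-0.0, 0.0, -1.0]]
wrist_force: [-6.8, 3.2, 23.8]
gripper_width: 0.0286
grasp_force: 52.8
```

{"api": "step_arm", "payload": {
  "targets": [
    [[0,0,0.001],[0,0,0]],
    [[0,0,0],[0,0,0]],
    [[0,0,0],[0,0,0]],
    [[0,0,0.01],[0,0,0]],
    [[0,0,0.03],[0,0,0]],
    [[0,0,0.04],[0,0,0]],
    [[0,0,0.04],[0,0,0]],
    [[0,0,0.03],[0,0,0]],
    [[0.0286,0,0],[0,0,0.225]],
    [[0.0286,0,0],[0,0,0.225]],
    [[0.0286,0,0],[0,0,0.225]],
    [[0.0286,0,0],[0,0,0.225]],
    [[0.0286,0,0],[0,0,0.225]],
    [[0.0286,0,0],[0,0,0.225]],
    [[0.0286,0,0],[0,0,0.225]],
    [[0.0286,0,0],[0,0,0.225]],
    [[0.0286,0,0],[0,0,0.225]],
    [[0.0286,0,0],[0,0,0.225]],
    [[0,0,0],[0,0,0]],
    [[0,0,0],[0,0,0]]
  ],
  "gripper": 60
}}

```text
t: 24.08
position: [0.6737, -0.1184, 0.1188]
orientation: [[0.431, 0.902, -0.001], [0.902, -0.431, 0.001], [0.0, -0.001, -1.0]]
wrist_force: [0.1, -0.3, -0.7]
gripper_width: 0.0602
grasp_force: 0.0
```

```bash
python3 -c "
from h import *
fit('short_damper',dict(top=[369,211],scene=[293,172]),z0=.007)
go(.6737,-.1205,.02,-25.4)"
```

```text
short_damper top [370. 210.] 0.74 1
short_damper scene [293. 171.] 0.55 1
   short_damper [ 0.4459 -0.1177] yaw -0.4 1-IoU 0.159
t 24.28 p [ 0.6728 -0.1188  0.1193] yaw -25.6 w 0.0598 F [ 0.1  0.4 -0.6] g 0.0
shift shares [ 0.0011 -0.0021 -0.1242] turn shares [ 0.001 -0.001  0.006]
```

{"api": "step_arm", "payload": {
  "targets": [
    [[0.001,-0.002,-0.02],[0,0,0]],
    [[0,0,-0.04],[0,0,0]],
    [[0,0,-0.03],[0,0,0]],
    [[0,0,-0.02],[0,0,0]],
    [[0,0,-0.01],[0,0,0]],
    [[0,0,-0.005],[0,0,0]],
    [[0,0,0],[0,0,0]],
    [[0,0,0],[0,0,0]],
    [[0,0,0],[0,0,0]]
  ],
  "gripper": 60
}}

```text
t: 25.03
position: [0.6751, -0.1203, 0.0204]
orientation: [[0.431, 0.903, 0.002], [0.903, -0.431, -0.0], [0.0, 0.002, -1.0]]
wrist_force: [-0.6, -0.1, 0.5]
gripper_width: 0.0599
grasp_force: 0.0
```

{"api": "step_arm", "payload": {
  "targets": [
    [[0,0,0],[0,0,0]],
    [[0,0,0],[0,0,0]],
    [[0,0,0],[0,0,0]],
    [[0,0,0],[0,0,0]],
    [[0,0,0],[0,0,0]],
    [[0,0,0],[0,0,0]],
    [[0,0,0],[0,0,0]],
    [[0,0,0],[0,0,0]]
  ],
  "gripper": 2,
  "squeeze": 60
}}

```text
t: 25.7
position: [0.6746, -0.1203, 0.0193]
orientation: [[0.43, 0.903, 0.0], [0.903, -0.43, -0.0], [0.0, 0.0, -1.0]]
wrist_force: [-1.4, -0.6, 5.6]
gripper_width: 0.0068
grasp_force: 59.7
```

{"api": "step_arm", "payload": {
  "targets": [
    [[0,0,0.01],[0,0,0]],
    [[0,0,0.03],[0,0,0]],
    [[0,0,0.04],[0,0,0]],
    [[0,0,0.04],[0,0,0]],
    [[0,0,0.04],[0,0,0]],
    [[-0.0073,0.0407,0.04],[0,0,0.0587]],
    [[-0.0073,0.0407,0],[0,0,0.0587]],
    [[-0.0073,0.0407,0],[0,0,0.0587]],
    [[-0.0073,0.0407,0],[0,0,0.0587]],
    [[-0.0073,0.0407,0],[0,0,0.0587]],
    [[-0.0073,0.0407,0],[0,0,0.0587]],
    [[-0.0073,0.0407,0],[0,0,0.0587]],
    [[-0.0073,0.0407,0],[0,0,0.0587]],
    [[-0.0073,0.0407,0],[0,0,0.0587]],
    [[-0.0073,0.0407,0],[0,0,0.0587]],
    [[-0.0073,0.0407,0],[0,0,0.0587]],
    [[-0.0073,0.0407,0],[0,0,0.0587]],
    [[-0.0073,0.0407,0],[0,0,0.0587]],
    [[-0.0073,0.0407,0],[0,0,0.0587]],
    [[-0.0073,0.0407,0],[0,0,0.0587]]
  ]
}}

```text
t: 27.37
position: [0.5865, 0.3664, 0.1761]
orientation: [[0.003, 1.0, -0.0], [1.0, -0.003, -0.0], [-0.0, -0.0, -1.0]]
wrist_force: [-0.3, -0.8, -1.3]
gripper_width: 0.0066
grasp_force: 58.9
```

{"api": "step_arm", "payload": {
  "targets": [
    [[0,0,0],[0,0,0]],
    [[0,0,0],[0,0,0]],
    [[0,0,0],[0,0,0]],
    [[0,0,0],[0,0,0]]
  ]
}}

```text
t: 27.7
position: [0.5878, 0.3638, 0.1759]
orientation: [[0.006, 1.0, -0.0], [1.0, -0.006, -0.001], [-0.001, -0.0, -1.0]]
wrist_force: [0.5, -0.4, -1.3]
gripper_width: 0.0068
grasp_force: 58.9
```

```bash
python3 -c "
from h import *
go(.5875,.368,0.026,-.5)"
```

```text
t 27.7 p [0.5878 0.3638 0.1759] yaw -0.4 w 0.0068 F [ 0.5 -0.4 -1.3] g 58.9
shift shares [-0.0003  0.0053 -0.1874] turn shares [ 0.002 -0.    -0.005]
```

{"api": "step_arm", "payload": {
  "targets": [
    [[0,0.0053,-0.02],[0,0,0]],
    [[0,0,-0.04],[0,0,0]],
    [[0,0,-0.04],[0,0,0]],
    [[0,0,-0.04],[0,0,0]],
    [[0,0,-0.025],[0,0,0]],
    [[0,0,-0.01],[0,0,0]],
    [[0,0,-0.005],[0,0,0]],
    [[0,0,-0.002],[0,0,0]],
    [[0,0,0],[0,0,0]],
    [[0,0,0],[0,0,0]],
    [[0,0,0],[0,0,0]]
  ]
}}

```text
t: 28.62
position: [0.5878, 0.3697, 0.0316]
orientation: [[0.005, 1.0, 0.001], [1.0, -0.005, 0.001], [0.001, 0.001, -1.0]]
wrist_force: [-0.8, 0.1, -2.2]
gripper_width: 0.0068
grasp_force: 58.8
```

Run:
```python
from h import *
p=bot.get_state()['position'];go(.5875,.368,0.026,-.5)
c='scene';u,v=418,320
a=cv2.resize(eyes.read_camera(c)[:,:,::-1],None,fx=5,fy=5,interpolation=2)
for n,z0,yw,col in(('square_nest',0,-.3,(0,255,255)),('bracket',p[2]-.0193,89.6,(0,255,0))):
    m=cv2.resize(sil(n,[.5875,.368,np.radians(yw)],c,z0),None,fx=1.25,fy=1.25,interpolation=0)
    cv2.drawContours(a,cv2.findContours(m,0,1)[0],-1,col,1)
cv2.imwrite('pics/o7.png',a[5*v-240:5*v+240,5*u-240:5*u+240])
```

```text
t 28.62 p [0.5878 0.3697 0.0316] yaw -0.3 w 0.0068 F [-0.8  0.1 -2.2] g 58.8
shift shares [-0.0004 -0.0021 -0.007 ] turn shares [-0.002  0.003 -0.008]
```

View pics/o7.png

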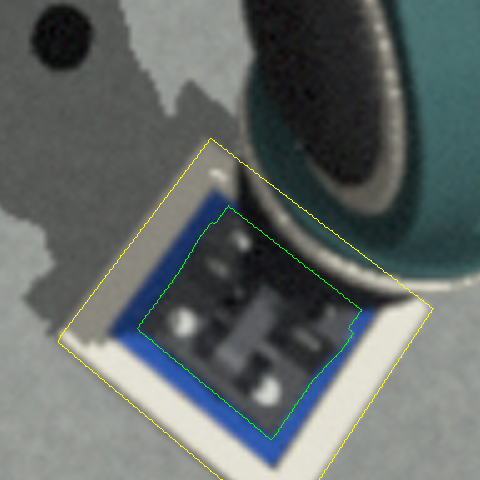

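The bracket is centred over the square nest and matches the predicted outline; its near corner is at (270,437) in the crop. Lowering it the rest of the way.

{"api": "step_arm", "payload": {
  "targets": [
    [[0,-0.0015,-0.003],[0,0,0]],
    [[0,0,-0.003],[0,0,0]],
    [[0,0,-0.001],[0,0,0]],
    [[0,0,-0.001],[0,0,0]],
    [[0,0,0],[0,0,0]]
  ]
}}

```text
t: 29.08
position: [0.5878, 0.368, 0.0263]
orientation: [[0.005, 1.0, 0.001], [1.0, -0.005, -0.0], [-0.0, 0.001, -1.0]]
wrist_force: [-11.3, -11.1, 31.7]
gripper_width: 0.0068
grasp_force: 63.8
```

{"api": "step_arm", "payload": {
  "targets": [
    [[0,0,0.001],[0,0,0]],
    [[0,0,0],[0,0,0]],
    [[0,0,0],[0,0,0]],
    [[0,0,0.01],[0,0,0]],
    [[0,0,0.03],[0,0,0]],
    [[0,0,0.04],[0,0,0]],
    [[0,0,0.04],[0,0,0]],
    [[0,0,0.01],[0,0,0]],
    [[-0.029,-0.0022,0],[0,0,0]],
    [[-0.029,-0.0022,0],[0,0,0]],
    [[-0.029,-0.0022,0],[0,0,0]],
    [[-0.029,-0.0022,0],[0,0,0]],
    [[-0.029,-0.0022,0],[0,0,0]],
    [[-0.029,-0.0022,0],[0,0,0]],
    [[-0.029,-0.0022,0],[0,0,0]],
    [[-0.029,-0.0022,0],[0,0,0]],
    [[0,0,0],[0,0,0]],
    [[0,0,0],[0,0,0]],
    [[0,0,0],[0,0,0]]
  ],
  "gripper": 62
}}

```text
t: 30.67
position: [0.4023, 0.3541, 0.1291]
orientation: [[0.005, 1.0, 0.001], [1.0, -0.005, 0.0], [0.0, 0.001, -1.0]]
wrist_force: [0.5, -0.3, 0.4]
gripper_width: 0.0618
grasp_force: 0.0
```

```bash
python3 -c "
from h import *
fit('bracket',dict(top=[220,167],scene=[418,335]),z0=.007)
fitc('cap',dict(top=[221,223],scene=[460,266]),cams=('scene',))
go(.403,.354,0.003,0)"
```

```text
bracket top [220. 168.] 0.88 1
bracket scene [419. 334.] 0.76 1
   bracket [0.5869 0.3666] yaw 90.9 1-IoU 0.081
cap scene [459. 266.] 1 1
   cap [0.4026 0.3529] yaw -0.9 1-IoU 0.083
t 30.97 p [0.402  0.354  0.1286] yaw -0.3 w 0.062 F [ 0.5 -0.1 -0.9] g 0.0
shift shares [ 0.0013  0.     -0.157 ] turn shares [ 0.    -0.001  0.01 ]
```

{"api": "step_arm", "payload": {
  "targets": [
    [[0.0005,-0.0005,-0.02],[0,0,0]],
    [[0,0,-0.04],[0,0,0]],
    [[0,0,-0.04],[0,0,0]],
    [[0,0,-0.03],[0,0,0]],
    [[0,0,-0.02],[0,0,0]],
    [[0,0,-0.01],[0,0,0]],
    [[0,0,-0.006],[0,0,0]],
    [[0,0,0],[0,0,0]],
    [[0,0,0],[0,0,0]],
    [[0,0,0],[0,0,0]]
  ]
}}

```text
t: 31.8
position: [0.4026, 0.3541, -0.003]
orientation: [[0.005, 1.0, 0.001], [1.0, -0.005, 0.001], [0.001, 0.001, -1.0]]
wrist_force: [-0.1, 0.3, 0.2]
gripper_width: 0.0618
grasp_force: 0.0
```

{"api": "step_arm", "payload": {
  "targets": [
    [[0,0,0],[0,0,0]],
    [[0,0,0],[0,0,0]],
    [[0,0,0],[0,0,0]],
    [[0,0,0],[0,0,0]],
    [[0,0,0],[0,0,0]],
    [[0,0,0],[0,0,0]]
  ],
  "gripper": 30,
  "squeeze": 40
}}

```text
t: 32.3
position: [0.4025, 0.3538, -0.0031]
orientation: [[0.005, 1.0, 0.001], [1.0, -0.005, 0.0], [0.0, 0.001, -1.0]]
wrist_force: [-1.6, -1.9, 11.5]
gripper_width: 0.0423
grasp_force: 39.3
```

{"api": "step_arm", "payload": {
  "targets": [
    [[0,0,0.01],[0,0,0]],
    [[0,0,0.03],[0,0,0]],
    [[0,0,0.04],[0,0,0]],
    [[0,0,0.04],[0,0,0]],
    [[0,0,0.02],[0,0,0]],
    [[0.0062,-0.0288,0],[0,0,0]],
    [[0.0062,-0.0288,0],[0,0,0]],
    [[0.0062,-0.0288,0],[0,0,0]],
    [[0.0062,-0.0288,0],[0,0,0]],
    [[0.0062,-0.0288,0],[0,0,0]],
    [[0.0062,-0.0288,0],[0,0,0]],
    [[0.0062,-0.0288,0],[0,0,0]],
    [[0.0062,-0.0288,0],[0,0,0]],
    [[0.0062,-0.0288,0],[0,0,0]],
    [[0.0062,-0.0288,0],[0,0,0]],
    [[0,0,0],[0,0,0]],
    [[0,0,0],[0,0,0]],
    [[0,0,0],[0,0,0]],
    [[0,0,0],[0,0,0]]
  ]
}}

```text
t: 33.88
position: [0.4515, 0.1242, 0.1083]
orientation: [[0.004, 1.0, 0.0], [1.0, -0.004, 0.0], [0.0, 0.0, -1.0]]
wrist_force: [0.4, 0.3, -0.5]
gripper_width: 0.0426
grasp_force: 41.2
```

```bash
python3 -c "
from h import *
go(.4522,.1243,0.004,0)"
```

```text
t 33.88 p [0.4515 0.1242 0.1083] yaw -0.2 w 0.0426 F [ 0.4  0.3 -0.5] g 41.2
shift shares [ 0.0009  0.0002 -0.1303] turn shares [-0.001  0.001  0.007]
```

{"api": "step_arm", "payload": {
  "targets": [
    [[0.0009,0,-0.02],[0,0,0]],
    [[0,0,-0.04],[0,0,0]],
    [[0,0,-0.04],[0,0,0]],
    [[0,0,-0.015],[0,0,0]],
    [[0,0,-0.008],[0,0,0]],
    [[0,0,-0.003],[0,0,0]],
    [[0,0,0],[0,0,0]],
    [[0,0,0],[0,0,0]],
    [[0,0,0],[0,0,0]]
  ]
}}

```text
t: 34.63
position: [0.4531, 0.1234, 0.0083]
orientation: [[0.005, 1.0, 0.002], [1.0, -0.005, 0.0], [0.0, 0.002, -1.0]]
wrist_force: [0.3, 0.6, -0.2]
gripper_width: 0.0425
grasp_force: 41.2
```

{"api": "step_arm", "payload": {
  "targets": [
    [[0,0,-0.0015],[0,0,0]],
    [[0,0,-0.0015],[0,0,0]],
    [[0,0,-0.001],[0,0,0]],
    [[0,0,0],[0,0,0]]
  ]
}}

```text
t: 34.97
position: [0.4525, 0.1231, 0.004]
orientation: [[0.005, 1.0, 0.0], [1.0, -0.005, -0.0], [-0.0, 0.0, -1.0]]
wrist_force: [-0.2, -0.5, -1.4]
gripper_width: 0.0424
grasp_force: 41.3
```

{"api": "step_arm", "payload": {
  "targets": [
    [[0,0,-0.001],[0,0,0]],
    [[0,0,-0.001],[0,0,0]],
    [[0,0,0],[0,0,0]]
  ]
}}

```text
t: 35.22
position: [0.4525, 0.1232, 0.0037]
orientation: [[0.005, 1.0, 0.0], [1.0, -0.005, -0.001], [-0.001, 0.0, -1.0]]
wrist_force: [-12.4, -5.5, 45.2]
gripper_width: 0.0427
grasp_force: 46.4
```

{"api": "step_arm", "payload": {
  "targets": [
    [[0,0,0.001],[0,0,0]],
    [[0,0,0.0005],[0,0,0]],
    [[0,0,0],[0,0,0]],
    [[0,0,0.01],[0,0,0]],
    [[0,0,0.03],[0,0,0]],
    [[0,0,0.04],[0,0,0]],
    [[0,0,0.04],[0,0,0]],
    [[0,0,0.04],[0,0,0]],
    [[0,0,0.04],[0,0,0]],
    [[0,0.03,0.03],[0,0,0]],
    [[0,0.04,0],[0,0,0]],
    [[-0.01,0.04,0],[0,0,0]],
    [[-0.01,0.04,0],[0,0,0]],
    [[-0.01,0.04,0],[0,0,0]],
    [[-0.01,0.04,0],[0,0,0]],
    [[-0.01,0.04,0],[0,0,0]],
    [[-0.01,0.04,0],[0,0,0]],
    [[0,0,0],[0,0,0]],
    [[0,0,0],[0,0,0]]
  ],
  "gripper": 62
}}

```text
t: 36.8
position: [0.403, 0.3729, 0.1878]
orientation: [[0.001, 1.0, -0.001], [1.0, -0.001, 0.001], [0.001, -0.001, -1.0]]
wrist_force: [0.3, -0.9, 0.7]
gripper_width: 0.0621
grasp_force: 0.0
```

Run:
```python
from h import *
fitc('cap',dict(top=[294,209],scene=[364,222]),z0=.007)
fit('glue_bottle')
fit('long_damper',dict(top=[299,145],scene=[300,285]),z0=.007,yaws=np.radians([0,10,20]))
fit('bracket',dict(top=[220,167],scene=[418,335]),z0=.007)
a=eyes.read_camera('scene')[:,:,::-1][130:390,220:480];b=eyes.read_camera('top')[:,:,::-1][100:260,190:410]
cv2.imwrite('pics/end.png',np.hstack([cv2.resize(a,(400,400)),cv2.resize(b,(400,400))]))
```

```text
cap top [293. 208.] 1 1
cap scene [364. 220.] 1 1
   cap [0.4518 0.1231] yaw 7.8 1-IoU 0.108
glue_bottle top [333. 174.] 0.67 1
glue_bottle scene [294. 214.] 0.68 1
   glue_bottle [ 0.5574 -0.0031] yaw 4.9 1-IoU 0.127
long_damper top [296. 142.] 0.72 1
long_damper scene [301. 283.] 0.89 2
   long_damper [0.663  0.1107] yaw 10.8 1-IoU 0.138
bracket top [219. 169.] 0.84 1
bracket scene [420. 336.] 0.73 1
   bracket [0.5879 0.3666] yaw 89.6 1-IoU 0.089
```

View pics/end.png

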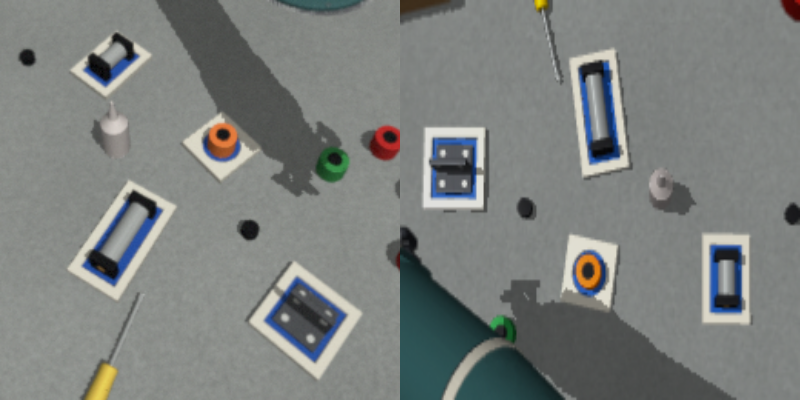

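All four parts lie within their blue pockets: long damper (600,110), short damper (725,278), bracket (453,168) and cap (588,270) in the right-hand crop. The bottle stands where it was, at (660,185).

```bash
python3 -c "
from plant import bot
print(bot.job_done())"
```

```text
the job is handed in; nothing more can be done
None
```

The job is handed in: the long damper, short damper, bracket and orange cap are each seated and released in their own nests, placed in that order in about 37 s, and the glue bottle is still standing where it was.

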